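# Clear the stacked laundry things off the detergent bucket

## Robot

A 7-joint arm with a two-finger parallel gripper is mounted at the origin on the work surface. World frame = base frame: x ahead of the robot, y to its left, z up, the work surface at z = 0. Lengths are in m, angles in rad, forces in N, time in s.
With the tool pointing down it reaches from about 0.4 to 0.85 m from the base axis. Payload 10.4 kg.
Tool frame: the origin (TCP) lies midway between the tips of the shut fingers; the grasp point (between the pads) lies 19 mm behind it; z points along the fingers, x is the direction in which the jaws open and shut, and the axes are right-handed (so a half turn about z gives the same grasp; the last joint's range is limited). The gripper opens to 85 mm and grips with 20 to 120 N. Pads are 22 mm wide; open, the fingers measure 114 mm over their backs; the gripper's body (76 mm by 85 mm) begins 54 mm behind the grasp point. The pads swing forward as they close: fully open they stand 13 mm farther back than shut.
Start: joints at [-0.023, 0.332, -0.065, 1.46, 0.022, 1.35, -0.088], TCP at [0.625, 0, 0.231] pointing down, gripper open.
Joint ranges: [-2.6, 2.6], [-0.5, 2.12], [-1.47, 1.34], [0.16, 2.42], [-1.27, 4.41], [0.06, 2.06], [-2.6, 2.6]. Speed limits (rad/s): [2.22, 2.22, 2.79, 2.79, 3.14, 3.14, 3.14].

## Interface

Orientations are given as a unit quaternion [x, y, z, w].
In Python, from workcell import manip, cams gives the robot as it stands.
- The arm moves only by the tool move_arm, never from a script. Its argument "moves" is a list of rows, each a list of 7 numbers: the turn, a rotation vector about the tool's x, y, z in degrees, then the shift along the tool's x, y, z in m, then the finger opening in m, from 0 to 0.0854. A call has 1 to 10 rows; each row is the pose to reach, as a shift and turn from the pose commanded when the call began, along the tool's axes at that moment; what a row does not reach only later rows make up. A row lasts 1/10 s, in which the tool goes at most 50 mm and 8.59 degrees, less where a joint would pass 70% of its speed; a pose out of reach is approached as far as the arm can. A call with a gripper value outside its range is refused whole. The fingers move at their own pace and stop on an object; "grip_force" is the grip in N (left out, the last holds). Time passes only in rows, so rows that repeat a pose let the fingers close. It gives the time, the measured TCP pose, the force and the opening at its end, in the units of the state.
- manip.get_obs(): the state, without advancing time (a new reading comes with each control period).
- cams.camera(name): name is "scene" or "side" or "wrist"; returns the picture (480x640x3 uint8, red, green, blue); there is no depth.
- cams.camera_params(name): a dict with "fx", "fy", "cx", "cy" (pixels), "xyz" and "rotation" of the camera in the world. Camera axes: x right, y up, looking along -z (the intrinsics and any distortion apply to the point x, -y, -z); pixel columns grow to the right and rows downward; lengths in m; the calibration is good to about 2 mm. The wrist camera is an equidistant fisheye: a pixel r from the principal point sees the ray r / f radians off the axis. A picture is of the moment at which its call begins: read the wrist's pose just before it. camera_params takes no time and is no camera call; for the wrist camera it gives the pose at the moment of the call.
- manip.hand_in(): hands the job in, once; it reports no verdict.
The state is a dict: "clock": time; "joint_pos": joint angles; "joint_velocities": joint speeds; "tau": joint torques, N m; "position": TCP position; "ee_rot": TCP orientation; "ft_force": force on the tool from outside, world axes, zero at the start; "torque": the same for the moment, N m; "grip_width": opening from 0.0 (shut) to 1.0 (fully open).
Only numpy, scipy, OpenCV 4.12 (cv2) and the standard library are available. Lean on these libraries where they do the work, as an engineer would, in place of code of your own. Each camera call takes 0.05 s, during which the arm holds its last target. There are 200 camera calls.

## Task

Somebody has stacked the laundry things on the lid of the detergent bucket, so it cannot be opened. Take the stacks apart and put each thing back upright in its own place on the cart: the soap bar down in the ribbed soap dish, the stain brush, bristles down, in the long metal tray, the dosing cup in the round saucer, and the tin squarely in the middle of the square rubber mat. Leave the bucket standing where it is.

Things in the scene. Friction and masses are not known exactly. Their poses are not given: they have to be found in the camera images.
- bucket: Closed white detergent bucket, 2.4 kg, loose on the cart deck (z = 0); flat blue-grey hinged lid 170 (x) x 250 (y), top 120 above the deck. Origin: centre of the underside. At the start two stacks of two stand on the lid, 64 to either side of its centre along y. On the deck before it, not part of the job: three clothespegs and a chrome clip, under 20 high.
- soap_bar: Cream-coloured laundry soap bar, 88 (its x) x 64 (its y) x 36 high, rounded edges, about 0.2 kg; starts as the lower thing of one stack. Origin: centre of the underside; z up.
- tin: Closed square bare-metal tin, 66 x 66 x 36 high, about 0.16 kg; starts as the lower thing of the other stack. Origin: centre of the underside; x and y along its sides, z up.
- brush: Black plastic stain brush without a long handle, 108 (its x) x 40 (its y) x 46 high overall: back block 108 x 40 from 24 to 44 above the bristle ends, below it the stiff bristle field 94 x 32; about 0.07 kg; starts bristles down on top of one of the stacks. Origin: centre of the underside (bristle ends); z up.
- cup: White plastic dosing cup, open at the top, round, 50 high, outside diameter 44 at the foot and 55 at the rim, wall 2.5; about 0.03 kg; starts upright on top of the other stack. Origin: centre of the underside; z up.
- soap_dish: White plastic soap dish fixed on the deck, home of the soap bar: rectangular, 118 (its x) x 92 (its y), rim 18 high, wall 4 (inside 110 x 84); four low ribs across it on which the bar lies with its underside 7 above the deck. Origin: centre of the underside; z up.
- brush_tray: Long low metal drip tray fixed on the deck, home of the brush: 140 (its x) x 70 (its y), rim 12 high, wall and floor 3 (inside 134 x 64). Origin: centre of the underside; z up.
- saucer: Round white saucer fixed on the deck, home of the cup: 94 across the rim, 12 high, floor 4 thick, flat floor about 74 across. Origin: centre of the underside; z up.
- mat: Square dark ribbed rubber mat fixed on the deck, home of the tin: 90 x 90 x 5 thick. Origin: centre of the underside; x and y along its sides, z up.
There are look-alikes about, which are no part of the job. What is meant by the saucer is not red, and is the larger of those in its own colour.

How it is judged:
At the end, for the whole second after the job is handed in: All upright (0.08 rad), at rest, in place, centred within: soap bar on the dish's ribs 14 x 13 mm, brush on the tray's floor 16 x 15 mm, cup on the saucer's floor 17 mm, tin on the mat 12 mm and within 0.2 rad of square to it; bucket within 30 mm of its start (z of soap_bar in the frame of soap_dish between 0.004 and 0.011 m and angle between each of soap_bar, brush, cup, tin's own z axis and vertical below 0.08 rad and linear speed of each of soap_bar, brush, cup, tin below 0.02 m/s and angular speed of each of soap_bar, brush, cup, tin below 0.2 rad/s and x of soap_bar in the frame of soap_dish between -0.014 and 0.014 m and y of soap_bar in the frame of soap_dish between -0.013 and 0.013 m and z of brush in the frame of brush_tray between 0 and 0.007 m and x of brush in the frame of brush_tray between -0.016 and 0.016 m and y of brush in the frame of brush_tray between -0.015 and 0.015 m and z of cup in the frame of saucer between 0.001 and 0.008 m and horizontal distance between cup and saucer below 0.017 m and z of tin in the frame of mat between 0.002 and 0.009 m and horizontal distance between tin and mat below 0.012 m and (angle between the x axis of tin and the x axis of mat, either way round below 0.2 rad or angle between the x axis of tin and the y axis of mat, either way round below 0.2 rad) and distance of bucket from where it was at the start of the episode below 0.03 m); the robot touches nothing.
It fails at once if the bucket is shifted by more than 30 mm (distance of bucket from where it was at the start of the episode above 0.03 m).
It also fails if it takes over 109 s, if anything falls off the work surface, if the arm or the gripper's body presses on something with over 40 N, if the wrist force passes 120 N, or if a joint passes its speed limit or range.

## Working session

There is one attempt and no reset: what is moved stays moved. The work goes in short steps, Python scripts to look and compute and a tool call to move; the robot and the scene stay as the last step left them, time stands still between calls to the robot, and variables do not carry over. Pictures are saved under pics/ and viewed, about 12 in all and at most 16, crops included, and the job is handed in when it is done.

Besides the shell and the picture viewer there is one more tool, called after "Call:" as a command line: name --pt "numbers of a row" for each row, then --argument value for the rest. move_arm: Moves the arm, as the interface text tells. Its arguments: {"type":"object","properties":{"moves":{"type":"array","items":{"type":"array","items":{"type":"number"}}},"grip_force":{"type":"number"}},"required":["moves"]}

```bash
ls; mkdir -p pics
python3 - <<'E'
from workcell import manip,cams
import cv2
o=manip.get_obs(); print(o)
for n in ["scene","side","wrist"]:
    print(n,cams.camera_params(n))
    cv2.imwrite(f"pics/{n}0.png",cams.camera(n)[:,:,::-1])
E
```

```text
pics
{'clock': 0.0, 'joint_pos': array([-0.02262943,  0.33290533, -0.06467818,  1.46096061,  0.02161936,
        1.34987864, -0.08854233]), 'joint_velocities': array([-0.00100925, -0.00035142, -0.00151109, -0.00027494, -0.00210302,
        0.00081097,  0.00012048]), 'tau': array([ 4.98105128e-04, -6.25449800e+01,  4.97091911e-02, -3.91610491e+01,
        1.63588714e-02,  9.83294769e-03, -6.01235030e-06]), 'position': array([ 6.24622729e-01, -6.54212458e-06,  2.30485775e-01]), 'ee_rot': array([ 9.99999735e-01, -3.93961851e-06, -7.26520879e-04,  4.63755665e-05]), 'ft_force': array([-1.3259231 , -0.62305988,  0.17290202]), 'torque': array([ 0.02075463,  0.01040405, -0.03945455]), 'grip_width': 0.9965116958281324}
scene {'fx': 453.19797983406147, 'fy': 453.19797983406147, 'cx': 320.1417003390876, 'cy': 232.055455675168, 'xyz': array([ 0.93405104, -0.54992681,  0.82097957]), 'rotation': array([0.35411933, 0.1088322 , 0.28139549, 0.88519582])}
side {'fx': 493.0681259855289, 'fy': 493.0681259855289, 'cx': 319.76222587470625, 'cy': 238.3292461630884, 'xyz': array([-0.04444793, -0.8310527 ,  0.71008852]), 'rotation': array([ 0.47653606, -0.14812821, -0.26920688,  0.82371055])}
wrist {'fx': 371.64829954431775, 'fy': 371.64829954431775, 'cx': 314.03480821485414, 'cy': 244.67149712256114, 'xyz': array([0.62484219, 0.06958855, 0.37372939]), 'rotation': array([-1.37897105e-01,  6.17235266e-04, -5.13653116e-04,  9.90446235e-01])}
```

View pics/scene0.png

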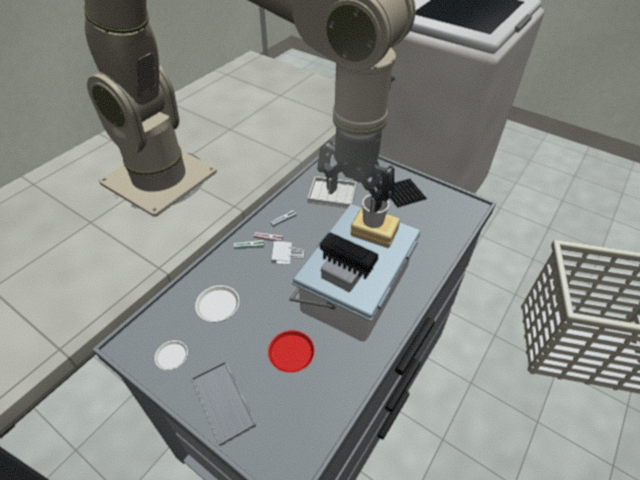

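View pics/side0.png

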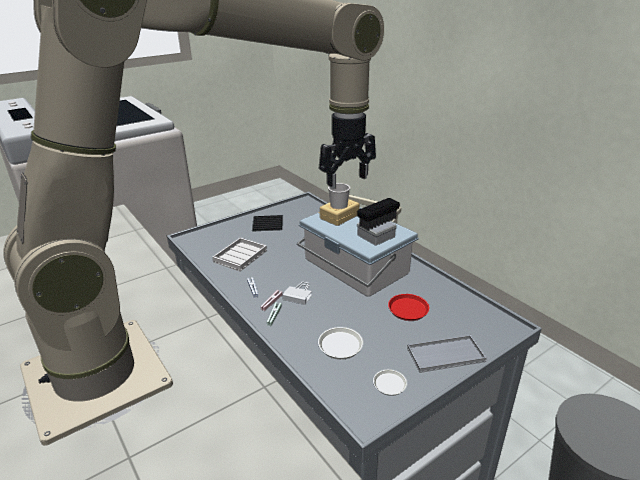

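View pics/wrist0.png

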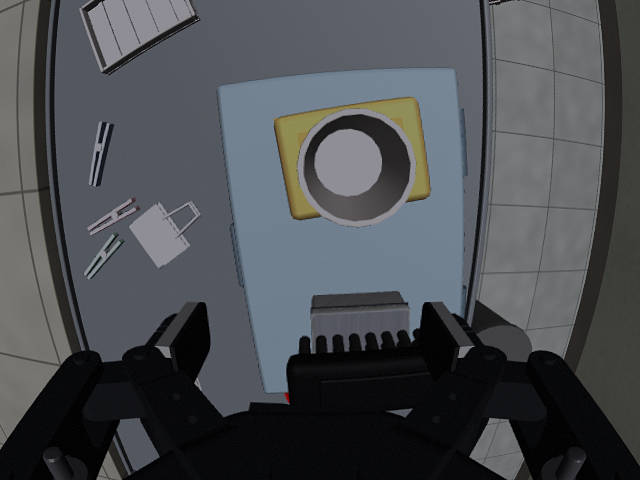

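Scene picture: bucket lid ~(360,255), with the cup on the soap bar at (375,212) and the brush on the tin at (347,255). The dish is at (332,190), the mat (405,192) and the tray (224,403).
There are three saucers: white (217,303), white (171,355) and red (291,351). The white one at (217,303) is the larger of its colour, so it is the one meant. I'll confirm that in a crop, and measure.

```bash
cat > h.py <<'E'
import numpy as np, cv2
from scipy.spatial.transform import Rotation as R
from workcell import manip, cams
def ray(p,uv,fish=False):
    uv=np.atleast_2d(np.asarray(uv,float)); x=(uv[:,0]-p['cx'])/p['fx']; y=(uv[:,1]-p['cy'])/p['fy']
    if fish:
        r=np.hypot(x,y)+1e-12; d=np.c_[x/r*np.sin(r),-y/r*np.sin(r),-np.cos(r)]
    else: d=np.c_[x,-y,-np.ones_like(x)]
    return R.from_quat(p['rotation']).apply(d)
def onz(p,uv,z,fish=False):
    d=ray(p,uv,fish); return (p['xyz']+d*((z-p['xyz'][2])/d[:,2])[:,None])[:,:2]
def proj(p,X,fish=False):
    c=R.from_quat(p['rotation']).inv().apply(np.atleast_2d(X)-p['xyz']); x,y,z=c[:,0],-c[:,1],-c[:,2]
    if fish:
        s=np.hypot(x,y)+1e-12; t=np.arctan2(s,z); x,y=x/s*t,y/s*t
    else: x,y=x/z,y/z
    return np.c_[p['cx']+p['fx']*x,p['cy']+p['fy']*y]
def blob(mask,seed):
    n,l=cv2.connectedComponents(mask.astype(np.uint8)); k=l[seed[1],seed[0]]
    if k==0: return None
    return max(cv2.findContours((l==k).astype(np.uint8),cv2.RETR_EXTERNAL,cv2.CHAIN_APPROX_NONE)[0],key=len)[:,0]
def rect(xy):  # centre mm, size mm, deg
    (c,s,a)=cv2.minAreaRect((xy*1000).astype(np.float32)); return np.round(c,1),np.round(s,1),round(a,1)
E
python3 - <<'E'
from h import *
I={n:cv2.imread(f"pics/{n}0.png") for n in["scene","side","wrist"]}; P={n:cams.camera_params(n) for n in I}
def m(name,n,mask,seed,z,circ=False):
    c=blob(mask,seed)
    if c is None: print(name,n,'none',I[n][seed[1],seed[0]]);return
    w=onz(P[n],c,z,n=='wrist')
    print(name,n,[np.round(v,1) for v in cv2.minEnclosingCircle((w*1000).astype(np.float32))] if circ else rect(w))
g={n:cv2.cvtColor(I[n],cv2.COLOR_BGR2HSV) for n in I}
W={n:(g[n][:,:,1]<40)&(g[n][:,:,2]>165) for n in I}
Y={n:(g[n][:,:,1]>70)&(g[n][:,:,0]<35)&(g[n][:,:,0]>12)&(g[n][:,:,2]>120) for n in I}
B={n:(g[n][:,:,2]<60) for n in I}
m('saucer','scene',W['scene'],(217,303),.012,1); m('saucer','side',W['side'],(340,343),.012,1)
m('small','scene',W['scene'],(171,355),.012,1); m('small','side',W['side'],(390,383),.012,1)
m('mat','side',B['side'],(267,223),.005); m('mat','scene',B['scene'],(405,192),.005)
c=blob(W['side'],(240,253)); m('dish','side',W['side'],(240,248),.018); m('dish','scene',W['scene'],(332,193),.018)
m('lidw','wrist',(g['wrist'][:,:,0]>95)&(g['wrist'][:,:,0]<112)&(g['wrist'][:,:,1]>40)&(g['wrist'][:,:,2]>110),(250,250),.12)
m('soap','wrist',Y['wrist'],(285,130),.156)
m('cup','wrist',W['wrist'],(350,160),.158,1)
print('tray scene',rect(onz(P['scene'],[(194,378),(232,363),(255,429),(215,444)],.012)))
print('tray side',rect(onz(P['side'],[(408,345),(476,336),(487,357),(418,370)],.012)))
a=cv2.resize(I['scene'][270:460,140:340],None,fx=2,fy=2,interpolation=cv2.INTER_CUBIC)
b=cv2.resize(I['scene'][170:300,290:430],None,fx=2.9,fy=2.9,interpolation=cv2.INTER_CUBIC)
c=cv2.resize(I['side'][170:260,240:420],None,fx=2.2,fy=2.2)
v=np.zeros((600,800,3),np.uint8); v[:380,:400]=a; v[:377,400:400+b.shape[1]][:, :]=b[:377,:400]; v[385:385+198,:396]=c[:198]
d=cv2.resize(I['side'][320:375,400:495],None,fx=3.5,fy=3.5);v[385:385+192,410:410+332]=d[:192]
cv2.imwrite('pics/crop1.png',v)
E
```

```text
saucer scene [array([ 436.2, -216.7]), np.float64(48.2)]
saucer side [array([408.6,  -6.3]), np.float64(444.6)]
small scene [array([ 448.5, -358. ]), np.float64(32.3)]
small side [array([408.6,  -6.3]), np.float64(444.6)]
mat side (array([587.4, 333.9]), array([91.3, 85.3]), 58.5)
mat scene (array([538.1, 343.6]), array([149.9, 181.7]), 52.4)
dish side (array([428. , -13.3]), array([241.2, 861.7]), 0.1)
dish scene none [131 133 130]
lidw wrist (array([653.3,  -3.6]), array([167. , 246.3]), 5.5)
soap wrist (array([648.4,  61.9]), array([84.9, 59.4]), 10.0)
cup wrist none [148 141 142]
tray scene (array([ 598.9, -368.9]), array([ 74. , 136.4]), 59.6)
tray side (array([ 591.2, -375.3]), array([ 70.4, 151.8]), 64.1)
```

View pics/crop1.png

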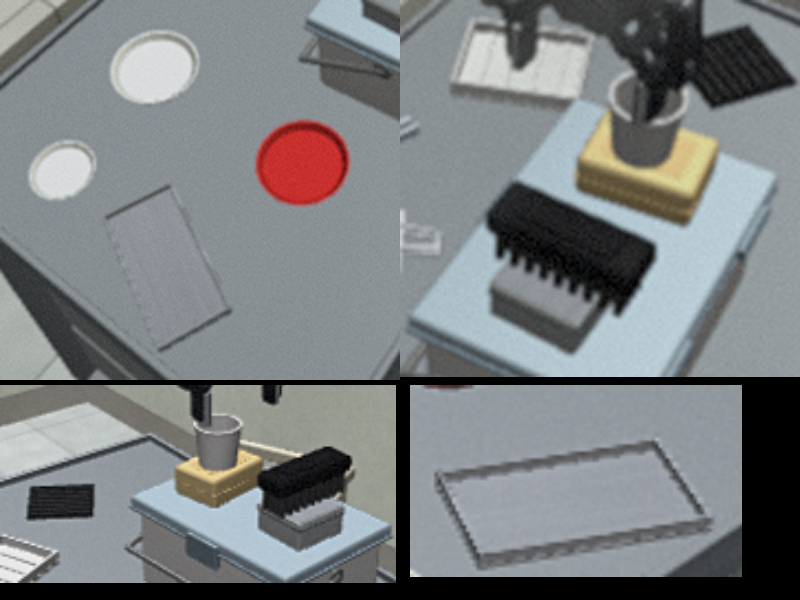

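The crop confirms it: the target saucer is the white one at scene (217,303), rim radius about 48 mm, against 32 mm for the small white one; the third is red. The brush lies on the tin with its long side roughly along x. I'll move aside for a clear view.

Call:
move_arm --pt "0 0 0 -0.005 0.03 -0.03 0.085" --pt "0 0 0 -0.01 0.06 -0.06 0.085" --pt "0 0 0 -0.015 0.09 -0.09 0.085" --pt "0 0 0 -0.02 0.12 -0.12 0.085" --pt "0 0 0 -0.025 0.15 -0.15 0.085" --pt "0 0 0 -0.025 0.15 -0.15 0.085" --pt "0 0 0 -0.025 0.15 -0.15 0.085"

```text
clock: 0.85
position: [0.6001, -0.1505, 0.3815]
ee_rot: [1.0, -0.001, 0.0, -0.0]
ft_force: [0.7, 0.4, -0.4]
grip_width: 0.99
```

Run:
```python
from h import *
o=manip.get_obs(); print(o['clock'],o['position'],o['ee_rot'])
import pickle
d={}
for n in ["scene","side","wrist"]:
    p=cams.camera_params(n); im=cams.camera(n); d[n]=p; cv2.imwrite(f"pics/{n}1.png",im[:,:,::-1])
pickle.dump(d,open('p1.pkl','wb'))
```

```text
0.85 [ 0.6000501  -0.15054728  0.38145232] [ 9.99999674e-01 -7.04146494e-04  3.95686771e-04 -1.18476662e-05]
```

View pics/wrist1.png

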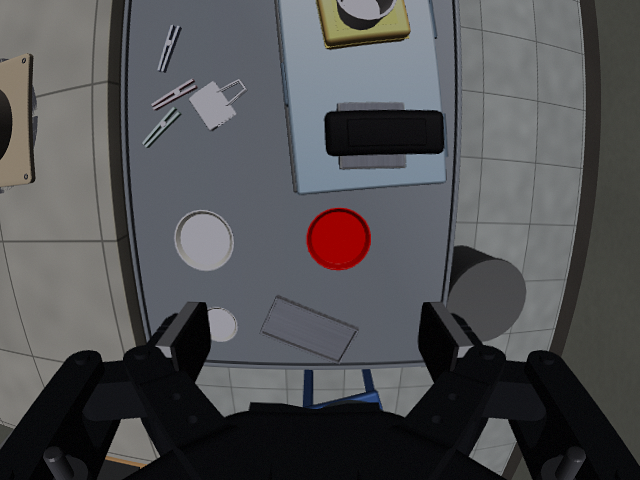

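View pics/scene1.png

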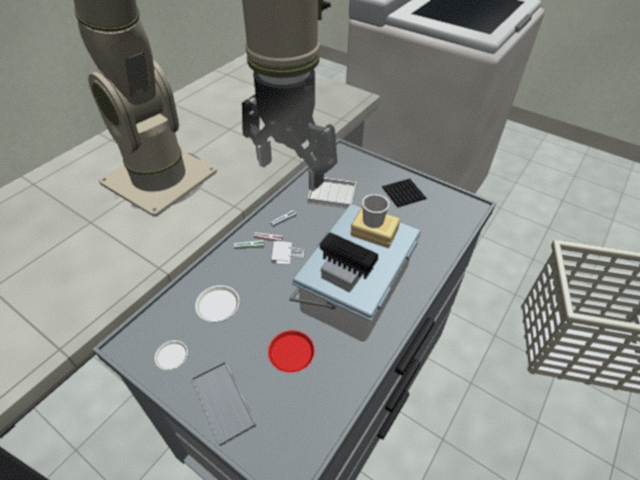

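Wrist view: brush top from (325,109) to (444,155), tin showing under it with x 338–406, y 102–169. The tray has corners (275,296),(357,327),(341,361),(261,330) and the big white saucer is at (204,240).

Run:
```python
from h import *
import pickle
P=pickle.load(open('p1.pkl','rb')); I={n:cv2.imread(f"pics/{n}1.png") for n in P}
g={n:cv2.cvtColor(I[n],cv2.COLOR_BGR2HSV) for n in I}
W={n:(g[n][:,:,1]<40)&(g[n][:,:,2]>140) for n in I}
def m(name,n,mask,seed,z,circ=False):
    c=blob(mask,seed)
    if c is None: print(name,n,'none',I[n][seed[1],seed[0]]);return
    w=onz(P[n],c,z,n=='wrist')
    print(name,n,[np.round(v,1) for v in cv2.minEnclosingCircle((w*1000).astype(np.float32))] if circ else rect(w))
m('brush','wrist',g['wrist'][:,:,2]<50,(385,130),.200)
m('saucer','wrist',W['wrist'],(204,240),.012,1)
print('tray w',rect(onz(P['wrist'],[(275,296),(357,327),(341,361),(261,330)],.012,True)))
print('tray sc',rect(onz(P['scene'],[(192.5,378.5),(225,363.5),(255,425.5),(220,444.5)],.012)))
print('tray si',rect(onz(P['side'],[(407.7,345.7),(470,336.6),(486,358.9),(420.9,371.7)],.012)))
print('tin w',rect(onz(P['wrist'],[(338,102),(404.5,103.5),(406,168),(338,169)],.156,True)))
for t in(130,145,160,175):
  Ws=(g['scene'][:,:,1]<30)&(g['scene'][:,:,2]>t); m('dish','scene',Ws,(326,193),.018)
for t in(50,60,70):m('mat','scene',(g['scene'][:,:,2]<t),(405,192),.005)
m('mat','side',g['side'][:,:,2]<60,(267,223),.005)
```

```text
brush wrist (array([661.8, -72.6]), array([105.8,  48. ]), 2.1)
saucer wrist [array([ 436.1, -217.6]), np.float64(46.4)]
tray w (array([ 592. , -362.5]), array([ 67.6, 140. ]), 67.1)
tray sc (array([ 596.2, -367.8]), array([ 64.7, 138.3]), 65.6)
tray si (array([ 586.8, -375.5]), array([ 73.8, 137.8]), 65.3)
tin w (array([656.3, -71.2]), array([68.7, 66.4]), 2.1)
dish scene (array([777.1, 198.7]), array([ 918.8, 1275.6]), 0.0)
dish scene (array([780.7, 196.7]), array([1274.9,  915. ]), 89.7)
dish scene (array([435.5, 222.7]), array([120.9,  94.5]), 25.0)
dish scene (array([439.2, 215.4]), array([118. ,  73.9]), 22.9)
mat scene (array([591.5, 339.1]), array([85.3, 85. ]), 57.6)
mat scene (array([591.5, 339.1]), array([85.8, 86.3]), 57.1)
mat scene (array([591.5, 339.3]), array([88.3, 88.1]), 57.6)
mat side (array([586.8, 333.4]), array([93.2, 85.2]), 58.1)
```

Call:
move_arm --pt "0 0 8.5 0.006 -0.008 0.012 0.085" --pt "0 0 17 0.012 -0.016 0.024 0.085" --pt "0 0 25.5 0.019 -0.023 0.036 0.085" --pt "0 0 34 0.025 -0.031 0.048 0.085" --pt "0 0 42.5 0.031 -0.039 0.06 0.085" --pt "0 0 51 0.037 -0.047 0.072 0.085" --pt "0 0 59.5 0.043 -0.055 0.084 0.085" --pt "0 0 68 0.05 -0.062 0.096 0.085" --pt "0 0 76.5 0.056 -0.07 0.108 0.085" --pt "0 0 85 0.062 -0.078 0.12 0.085" --grip_force 30

```text
clock: 2.0
position: [0.6619, -0.0702, 0.2596]
ee_rot: [0.736, -0.677, -0.001, 0.0]
ft_force: [0.7, -1.2, 0.7]
grip_width: 0.996
```

Call:
move_arm --pt "0 0 3 0 0 0.0 0.085" --pt "0 0 3 0 0 0.0 0.085" --pt "0 0 3 0 0 0.03 0.085" --pt "0 0 3 0 0 0.06 0.085" --pt "0 0 3 0 0 0.08 0.085" --pt "0 0 3 0 0 0.095 0.085" --pt "0 0 3 0 0 0.095 0.085"

```text
clock: 2.7
position: [0.6609, -0.0716, 0.1641]
ee_rot: [0.72, -0.694, -0.001, 0.001]
ft_force: [-0.6, -1.1, -0.0]
grip_width: 0.995
```

Run:
```python
from h import *
o=manip.get_obs(); print(o['clock'],o['position'],R.from_quat(o['ee_rot']).as_matrix()[:2,0],o['joint_pos'])
a=cams.camera('scene')[180:290,280:420,::-1];b=cams.camera('side')[150:260,310:430,::-1]
f=lambda i:cv2.resize(i,(400,330),interpolation=cv2.INTER_CUBIC)
cv2.imwrite('pics/g1.png',np.hstack([f(a),f(b)]))
```

```text
2.7 [ 0.66088214 -0.07158284  0.16409757] [ 0.03641195 -0.9993368 ] [-0.08481805  0.46103386  0.17004693  1.43728251 -0.07931425  1.25348907
 -1.44155272]
```

View pics/g1.png

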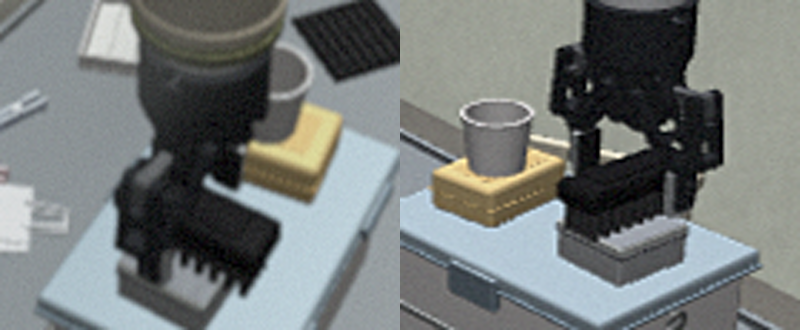

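The fingers straddle the brush back, one on each side. I'll close and lift.

Call:
move_arm --pt "0 0 0 0 0 0 0.03" --pt "0 0 0 0 0 0 0.03" --pt "0 0 0 0 0 0 0.03" --pt "0 0 0 0 0 0 0.03" --pt "0 0 0 0 0 0 0.03" --pt "0 0 0 0 0 0 0.03" --pt "0 0 0 0 0 -0.02 0.03" --pt "0 0 0 0 0 -0.05 0.03" --pt "0 0 0 0 0 -0.08 0.03" --pt "0 0 0 0 0 -0.11 0.03"

```text
clock: 3.8
position: [0.6616, -0.072, 0.277]
ee_rot: [0.719, -0.695, -0.0, 0.0]
ft_force: [0.5, 0.8, -0.6]
grip_width: 0.467
```

```bash
cat >> h.py <<'E'
def to(x,y,z):  # shift in tool axes for a move from the current pose to TCP x,y,z (m)
    o=manip.get_obs(); M=R.from_quat(o['ee_rot']); t=M.as_matrix()[:,0]
    print('t',round(o['clock'],2),'pos',np.round(o['position'],4),'jaw yaw',round(np.degrees(np.arctan2(t[1],t[0])),1),'grip',round(o['grip_width'],3))
    print('shift',np.round(M.inv().apply(np.array([x,y,z])-o['position']),4))
E
python3 -c "
from h import *
to(.593,-.367,.2)"
```

```text
t 3.8 pos [ 0.6616 -0.072   0.277 ] jaw yaw -88.0 grip 0.467
shift [0.2924 0.0788 0.0771]
```

Call:
move_arm --pt "0 0 3 0.036 0.01 0.0 0.03" --pt "0 0 6 0.073 0.02 0.0 0.03" --pt "0 0 9 0.11 0.03 0.02 0.03" --pt "0 0 13 0.146 0.04 0.04 0.03" --pt "0 0 16 0.183 0.05 0.06 0.03" --pt "0 0 20 0.22 0.06 0.09 0.03" --pt "0 0 23 0.256 0.07 0.12 0.03" --pt "0 0 26 0.292 0.079 0.15 0.03" --pt "0 0 26 0.292 0.079 0.18 0.03" --pt "0 0 26 0.292 0.079 0.18 0.03"

```text
clock: 4.8
position: [0.59, -0.3661, 0.091]
ee_rot: [-0.544, 0.839, 0.004, -0.002]
ft_force: [0.0, 1.2, -1.1]
grip_width: 0.471
```

Run:
```python
from h import *
to(.593,-.367,.0115)
p=cams.camera_params('wrist');w=cams.camera('wrist')[:,:,::-1]
import pickle; pickle.dump(p,open('pw2.pkl','wb'));cv2.imwrite('pics/w2.png',w)
a=cams.camera('scene')[320:460,160:300,::-1]
cv2.imwrite('pics/g2.png',np.hstack([cv2.resize(w,(500,375)),cv2.resize(a,(300,375),interpolation=cv2.INTER_CUBIC)]))
```

```text
t 4.8 pos [ 0.59   -0.3661  0.091 ] jaw yaw -114.1 grip 0.471
shift [-0.0004 -0.0038  0.0795]
```

View pics/g2.png

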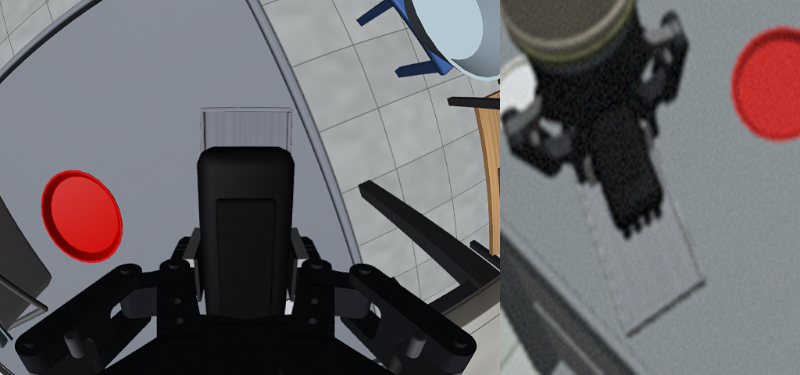

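The wrist view shows the tray's far end at about (258,138)–(374,138), centred behind the held brush. I'll check the tray centre from it.

Run:
```python
from h import *
import pickle
p=pickle.load(open('pw2.pkl','rb'))
c=onz(p,[(258.6,138.2),(373.8,138.2)],.012,True)*1000; m=c.mean(0); d=c[1]-c[0]
u=np.array([d[1],-d[0]])/np.linalg.norm(d); u*=np.sign(u[0])
print(c.round(1),np.linalg.norm(d),'long axis',np.degrees(np.arctan2(u[1],u[0])),'centre',m-70*u)
# held brush: far edge of the back top
o=manip.get_obs(); zt=o['position'][2]-.009+.045
b=onz(p,[(198*1.28,149*1.28),(293*1.28,149*1.28)],zt,True)*1000; print('brush centre',b.mean(0)-54*u,np.linalg.norm(b[1]-b[0]))
```

```text
[[ 668.5 -364.9]
 [ 640.6 -427.2]] 68.25114749588592 long axis -24.122287627266914 centre [ 590.63179548 -367.48566922]
brush centre [ 592.1756465  -366.89898898] 33.58097387522924
```

The tray centre is (591,-367) and the brush is within 2 mm of it. I'll go straight down, release and lift.

Call:
move_arm --pt "0 0 0 0 0 0.03 0.03" --pt "0 0 0 0 0 0.055 0.03" --pt "0 0 0 0 0 0.07 0.03" --pt "0 0 0 0 0 0.075 0.03" --pt "0 0 0 0 0 0.077 0.03" --pt "0 0 0 0 0 0.079 0.03" --pt "0 0 0 0 0 0.079 0.03" --pt "0 0 0 0 0 0.079 0.03" --pt "0 0 0 0 0 0.079 0.06" --pt "0 0 0 0 0 0.077 0.06"

```text
clock: 5.9
position: [0.5933, -0.3666, 0.0195]
ee_rot: [-0.545, 0.839, -0.0, 0.0]
ft_force: [-0.3, 1.2, 0.3]
grip_width: 0.701
```

```bash
python3 -c "
from h import *
to(.6563,-.0712,.25);print(manip.get_obs()['ft_force'])"
```

```text
t 5.9 pos [ 0.5933 -0.3666  0.0195] jaw yaw -114.0 grip 0.701
shift [-0.2955  0.0626 -0.2305]
[-0.32352972  1.21936831  0.3322812 ]
```

Call:
move_arm --pt "0 0 0 0 0 -0.03 0.06" --pt "0 0 0 0 0 -0.07 0.085" --pt "0 0 -4 -0.01 0.005 -0.11 0.085" --pt "0 0 -8 -0.04 0.022 -0.15 0.085" --pt "0 0 -12 -0.08 0.043 -0.19 0.085" --pt "0 0 -16 -0.12 0.065 -0.22 0.085" --pt "0 0 -20 -0.16 0.087 -0.25 0.085" --pt "0 0 -24 -0.2 0.108 -0.28 0.085" --pt "0 0 -26 -0.24 0.13 -0.28 0.085" --pt "0 0 -26 -0.261 0.1415 -0.28 0.085"

```text
clock: 6.9
position: [0.5703, -0.0684, 0.3018]
ee_rot: [0.72, -0.694, 0.001, -0.001]
ft_force: [0.8, 0.8, -0.6]
grip_width: 0.994
```

Call:
move_arm --pt "0 0 0 0 0 0 0.085" --pt "0 0 0 0 0 0 0.085" --pt "0 0 0 0 0 0 0.085"

```text
clock: 7.2
position: [0.57, -0.0721, 0.2994]
ee_rot: [0.719, -0.695, 0.0, 0.0]
ft_force: [0.5, -1.3, 0.3]
grip_width: 0.994
```

Run:
```python
from h import *
to(.6563,-.0712,.122)
p=cams.camera_params('wrist');w=cams.camera('wrist')[:,:,::-1]
import pickle; pickle.dump(p,open('pw3.pkl','wb'));cv2.imwrite('pics/w3.png',w)
s=cams.camera('scene')[:,:,::-1]; cv2.imwrite('pics/scene3.png',s)
a=s[340:460,170:290]
cv2.imwrite('pics/g3.png',np.hstack([cv2.resize(w,(500,375)),cv2.resize(a,(300,375),interpolation=cv2.INTER_CUBIC)]))
```

```text
t 7.2 pos [ 0.57   -0.0721  0.2994] jaw yaw -88.1 grip 0.994
shift [ 0.0018 -0.0863  0.1774]
```

View pics/g3.png

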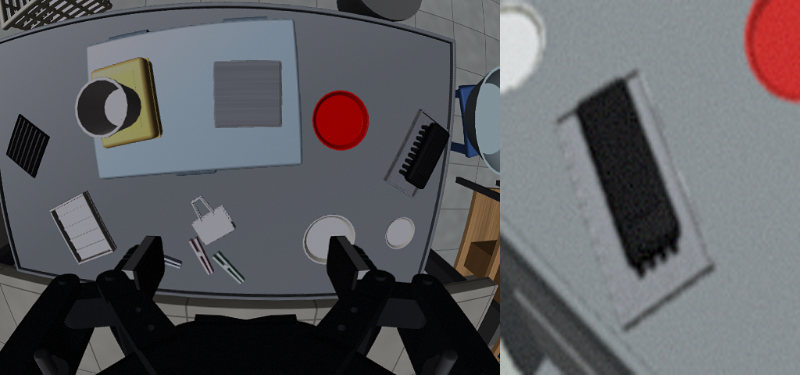

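Wrist view (crop scale 1.28): tin at (248,94), soap and cup at (125,105), mat (28,145), dish (84,228), saucer (329,239). The brush stands upright in the tray. I'll measure all of these.

Run:
```python
from h import *
import pickle
p=pickle.load(open('pw3.pkl','rb')); I=cv2.imread('pics/w3.png'); g=cv2.cvtColor(I,cv2.COLOR_BGR2HSV)
S=lambda a,b:(int(a*1.28),int(b*1.28))
def m(name,mask,seed,z,circ=False,off=True):
    c=blob(mask,seed)
    if c is None: print(name,'none',g[seed[1],seed[0]]);return
    w=onz(p,c,z,True); print(name,[np.round(v,1) for v in cv2.minEnclosingCircle((w*1000).astype(np.float32))] if circ else rect(w))
s,v=g[:,:,1],g[:,:,2]
print(g[S(248,94)[1],S(248,94)[0]],g[S(260,45)[1],S(260,45)[0]],g[S(84,228)[1],S(84,228)[0]])
for t in (60,50,40): m('tin',(s<t)&(v>80)&(v<190),S(248,94),.156)
for t in (110,125,140):
    M=cv2.morphologyEx(((s<40)&(v>t)).astype(np.uint8),cv2.MORPH_CLOSE,np.ones((5,5))); m('dish',M,S(78,225),.018); m('saucer',M,S(325,235),.012,1)
for t in(45,60,75): M=cv2.morphologyEx((v<t).astype(np.uint8),cv2.MORPH_CLOSE,np.ones((5,5)));m('mat',M,S(28,145),.005)
print('tin hand',rect(onz(p,np.array([(214,62),(281,61),(282,127),(214,127)])*1.28,.156,True)))
m('brush',v<50,S(430,155),.048)
m('soap',(g[:,:,0]>12)&(g[:,:,0]<35)&(s>70)&(v>100),S(148,90),.156)
m('lid',(g[:,:,0]>95)&(g[:,:,0]<112)&(s>40)&(v>110),S(180,100),.12)
```

```text
[117  27  96] [105  51 151] [120  13 153]
tin (array([588.1, -25.2]), array([562.4, 313.7]), 89.9)
tin (array([588.1, -25.2]), array([562.4, 313.7]), 89.9)
tin (array([656.9, -70.6]), array([66.3, 65.6]), 2.2)
dish (array([434.7, 223.8]), array([117.6,  91.7]), 23.5)
saucer [array([ 435.9, -217.4]), np.float64(47.1)]
dish (array([434.8, 223.8]), array([117.2,  90.7]), 23.6)
saucer [array([ 435.8, -217.7]), np.float64(46.7)]
dish (array([435.1, 223.8]), array([116.6,  89.7]), 23.7)
saucer [array([ 436. , -217.6]), np.float64(46.2)]
mat (array([590.3, 339.3]), array([91.8, 91.1]), 57.6)
mat (array([590.3, 339.2]), array([92.3, 91.8]), 57.7)
mat (array([590.3, 339.3]), array([92.6, 92.5]), 57.7)
tin hand (array([656.6, -71.6]), array([65.9, 67. ]), 1.9)
brush (array([ 333.4, -123.8]), array([ 922.7, 1723.5]), 0.7)
soap none [ 18 145  44]
lid (array([653.7,  -3.9]), array([167.1, 246.3]), 5.6)
```

Call:
move_arm --pt "0 0 0 0 -0.04 0.03 0.085" --pt "0 0 0 0.002 -0.0865 0.06 0.085" --pt "0 0 0 0.002 -0.0865 0.1 0.085" --pt "0 0 0 0.002 -0.0865 0.14 0.085" --pt "0 0 0 0.002 -0.0865 0.165 0.085" --pt "0 0 0 0.002 -0.0865 0.178 0.085" --pt "0 0 0 0.002 -0.0865 0.181 0.085" --pt "0 0 0 0.002 -0.0865 0.181 0.085" --grip_force 40

```text
clock: 8.1
position: [0.6571, -0.0701, 0.1192]
ee_rot: [0.719, -0.695, 0.0, -0.0]
ft_force: [0.6, 0.7, 0.2]
grip_width: 0.994
```

Call:
move_arm --pt "0 0 0 0 0 0 0.055" --pt "0 0 0 0 0 0 0.055" --pt "0 0 0 0 0 0 0.055" --pt "0 0 0 0 0 0 0.055" --pt "0 0 0 0 0 0 0.055"

```text
clock: 8.6
position: [0.6577, -0.0698, 0.1204]
ee_rot: [0.719, -0.695, 0.001, -0.001]
ft_force: [-0.6, 1.3, 7.2]
grip_width: 0.766
```

Call:
move_arm --pt "0 0 0 0 0 -0.01 0.055" --pt "0 0 0 0 0 -0.04 0.055" --pt "0 0 0 0 0 -0.08 0.055" --pt "0 0 0 0 0 -0.12 0.055" --pt "0 0 0 0 0 -0.15 0.055" --pt "0 0 0 0 0 -0.16 0.055" --pt "0 0 0 0 0 -0.16 0.055" --pt "0 0 0 0 0 -0.16 0.055"

```text
clock: 9.4
position: [0.6561, -0.0694, 0.2767]
ee_rot: [0.719, -0.695, -0.001, 0.001]
ft_force: [-0.3, -0.4, -1.7]
grip_width: 0.765
```

```bash
python3 -c "
from h import *
to(.5903,.3393,.13);print(manip.get_obs()['ft_force'])"
```

```text
t 9.4 pos [ 0.6561 -0.0694  0.2767] jaw yaw -88.0 grip 0.765
shift [-0.4107  0.0511  0.1469]
[-0.31990794 -0.43117326 -1.66300619]
```

Call:
move_arm --pt "0 0 -5.6 -0.03 0.004 0 0.055" --pt "0 0 -11 -0.07 0.009 0 0.055" --pt "0 0 -17 -0.115 0.014 0 0.055" --pt "0 0 -22 -0.16 0.02 0 0.055" --pt "0 0 -28 -0.205 0.0255 0 0.055" --pt "0 0 -34 -0.25 0.031 0 0.055" --pt "0 0 -39 -0.295 0.037 0.02 0.055" --pt "0 0 -45 -0.34 0.042 0.06 0.055" --pt "0 0 -50 -0.38 0.047 0.1 0.055" --pt "0 0 -55.7 -0.411 0.051 0.14 0.055"

```text
clock: 10.4
position: [0.5916, 0.3298, 0.149]
ee_rot: [0.961, -0.276, -0.001, 0.001]
ft_force: [0.9, 0.0, -1.9]
grip_width: 0.767
```

Call:
move_arm --pt "0 0 0 0 0 0.02 0.055" --pt "0 0 0 0 0 0.04 0.055" --pt "0 0 0 0 0 0.04 0.055" --pt "0 0 0 0 0 0.04 0.055"

```text
clock: 10.8
position: [0.5926, 0.3276, 0.111]
ee_rot: [0.961, -0.278, -0.001, 0.001]
ft_force: [-0.1, 0.7, -1.2]
grip_width: 0.764
```

Run:
```python
from h import *
to(.5903,.3393,.006)
p=cams.camera_params('wrist');w=cams.camera('wrist')[:,:,::-1]
import pickle; pickle.dump(p,open('pw4.pkl','wb'));cv2.imwrite('pics/w4.png',w)
a=cams.camera('scene')[150:230,350:450,::-1]
cv2.imwrite('pics/g4.png',np.hstack([cv2.resize(w,(500,375)),cv2.resize(a,(300,375),interpolation=cv2.INTER_CUBIC)]))
```

```text
t 10.8 pos [0.5926 0.3276 0.111 ] jaw yaw -32.3 grip 0.764
shift [-0.0081 -0.0089  0.105 ]
```

View pics/g4.png

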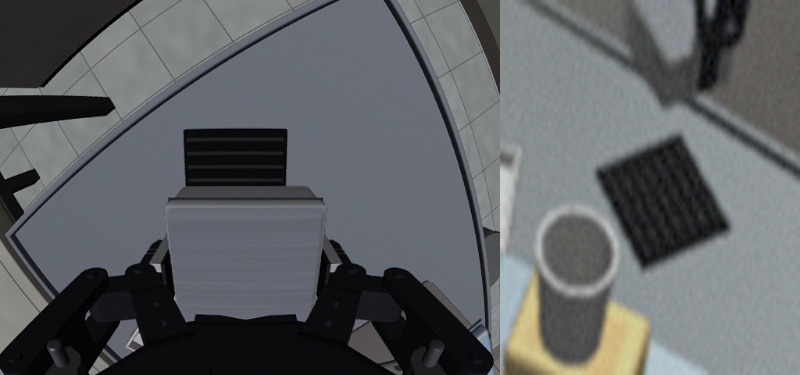

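The tin is square to the mat, which shows at (184–287,129) in the crop. A shift of (-8,-9) mm remains.

Call:
move_arm --pt "0 0 0 -0.008 -0.009 0.03 0.055" --pt "0 0 0 -0.008 -0.009 0.065 0.055" --pt "0 0 0 -0.008 -0.009 0.09 0.055" --pt "0 0 0 -0.008 -0.009 0.1 0.055" --pt "0 0 0 -0.008 -0.009 0.103 0.055" --pt "0 0 0 -0.008 -0.009 0.104 0.055" --pt "0 0 0 -0.008 -0.009 0.104 0.055" --pt "0 0 0 -0.008 -0.009 0.104 0.055"

```text
clock: 11.7
position: [0.592, 0.3404, 0.0095]
ee_rot: [0.961, -0.278, 0.001, -0.001]
ft_force: [-0.9, -0.7, -1.4]
grip_width: 0.765
```

Call:
move_arm --pt "0 0 0 0 0 0.001 0.055" --pt "0 0 0 0 0 0.002 0.055" --pt "0 0 0 0 0 0.003 0.055" --pt "0 0 0 0 0 0.003 0.055" --pt "0 0 0 0 0 0.003 0.055"

```text
clock: 12.2
position: [0.5914, 0.34, 0.0054]
ee_rot: [0.961, -0.278, 0.0, -0.0]
ft_force: [-3.3, -2.4, 5.0]
grip_width: 0.766
```

Call:
move_arm --pt "0 0 0 0 0 0 0.085" --pt "0 0 0 0 0 0 0.085" --pt "0 0 0 0 0 -0.03 0.085" --pt "0 0 0 0 0 -0.07 0.085" --pt "0 0 8 0 0.01 -0.11 0.085" --pt "0 0 16 0.01 0.03 -0.15 0.085" --pt "0 0 24 0.03 0.06 -0.19 0.085" --pt "0 0 32 0.05 0.1 -0.23 0.085" --pt "0 0 40 0.07 0.14 -0.27 0.085" --pt "0 0 48 0.09 0.18 -0.305 0.085"

```text
clock: 13.2
position: [0.5731, 0.1621, 0.2923]
ee_rot: [0.763, -0.647, 0.0, -0.001]
ft_force: [0.3, 0.2, 0.2]
grip_width: 0.993
```

```bash
python3 -c "
from h import *
to(.56,.062,.31)"
```

```text
t 13.2 pos [0.5731 0.1621 0.2923] jaw yaw -80.6 grip 0.993
shift [ 0.0966  0.0293 -0.0178]
```

Call:
move_arm --pt "0 0 0 0.045 0.015 -0.01 0.085" --pt "0 0 0 0.09 0.03 -0.015 0.085" --pt "0 0 0 0.09 0.03 -0.015 0.085" --pt "0 0 0 0.09 0.03 -0.015 0.085" --pt "0 0 0 0.09 0.03 -0.015 0.085"

```text
clock: 13.7
position: [0.559, 0.0709, 0.3054]
ee_rot: [0.765, -0.644, -0.0, -0.0]
ft_force: [-0.7, 0.3, -0.0]
grip_width: 0.995
```

Run:
```python
from h import *
to(.65,.062,.17)
p=cams.camera_params('wrist');w=cams.camera('wrist')[:,:,::-1]
import pickle; pickle.dump(p,open('pw5.pkl','wb'));cv2.imwrite('pics/w5.png',w)
s=cams.camera('scene')[:,:,::-1];cv2.imwrite('pics/scene5.png',s);a=s[150:230,350:450]
cv2.imwrite('pics/g5.png',np.hstack([cv2.resize(w,(500,375)),cv2.resize(a,(300,375),interpolation=cv2.INTER_CUBIC)]))
```

```text
t 13.7 pos [0.559  0.0709 0.3054] jaw yaw -80.2 grip 0.995
shift [ 0.0243 -0.0882  0.1353]
```

View pics/g5.png

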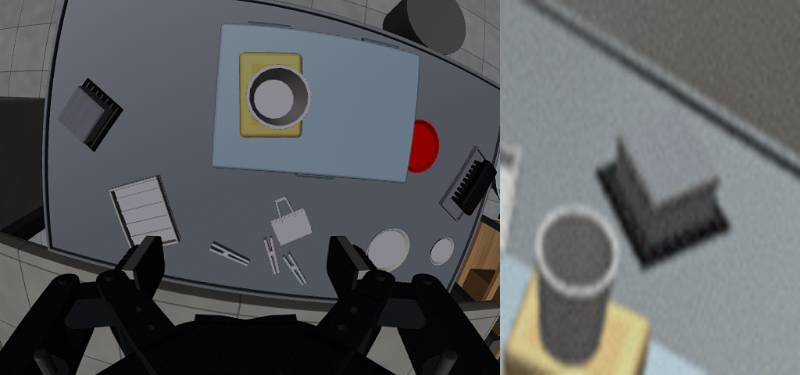

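Wrist view: cup rim centred at crop (278,97) over the soap (240–301, 52–136). The tin is on the mat at (88,112). I'll measure the cup and soap.

Run:
```python
from h import *
import pickle
p=pickle.load(open('pw5.pkl','rb')); I=cv2.imread('pics/w5.png'); g=cv2.cvtColor(I,cv2.COLOR_BGR2HSV)
S=lambda a,b:(int(a*1.28),int(b*1.28))
h,s,v=[g[:,:,i] for i in range(3)]
bl=(h>95)&(h<112)&(s>40)&(v>100); ye=(h>8)&(h<38)&(s>60)
M=(~(bl|ye)).astype(np.uint8); M=cv2.morphologyEx(M,cv2.MORPH_OPEN,np.ones((5,5)))
c=blob(M,S(274,99)); w=onz(p,c,.206,True)*1000; print('rim',cv2.minEnclosingCircle(w.astype(np.float32)))
c=blob((s<40)&(v>130),S(274,99)); print('foot',[cv2.minEnclosingCircle((onz(p,c,z,True)*1000).astype(np.float32)) for z in(.159,)]) if c is not None else 0
M=cv2.morphologyEx(ye.astype(np.uint8),cv2.MORPH_CLOSE,np.ones((3,3)));c=blob(M,S(243,90)); print('soap',rect(onz(p,c,.150,True)),rect(onz(p,c,.156,True)))
v2=I[80:210,60:180].copy()
def box(im,p,C,yaw,L,Wd,z,f,col):
    a=np.radians(yaw); u=np.array([np.cos(a),np.sin(a)]);n=np.array([-u[1],u[0]])
    q=np.array([[*(np.array(C)+i*u*L/2+j*n*Wd/2),z] for i,j in((1,1),(1,-1),(-1,-1),(-1,1))]); 
    cv2.polylines(im,[np.round(proj(p,q,f)*16).astype(np.int32)],True,col,1,cv2.LINE_AA,4)
V=cv2.resize(v2,None,fx=4,fy=4,interpolation=cv2.INTER_CUBIC)
sc=cv2.imread('pics/scene5.png'); ps=cams.camera_params('scene')
for im,pp,f in((I,p,True),(sc,ps,False)):
    box(im,pp,(.5905,.3395),57.7,.066,.066,.041,f,(0,255,0)); box(im,pp,(.5903,.3393),57.7,.09,.09,.005,f,(0,0,255))
o=np.hstack([cv2.resize(I[80:210,60:180],(400,433),interpolation=cv2.INTER_CUBIC),cv2.resize(sc[150:237,365:445],(400,433),interpolation=cv2.INTER_CUBIC)])
cv2.imwrite('pics/ov5.png',o)
```

```text
rim ((644.2442626953125, 57.86103057861328), 27.632675170898438)
foot [((644.085693359375, 57.705352783203125), 19.327590942382812)]
soap (array([648.7,  60.8]), array([87.9, 64.3]), 10.2) (array([648.3,  61.2]), array([86.1, 63. ]), 10.2)
```

View pics/ov5.png

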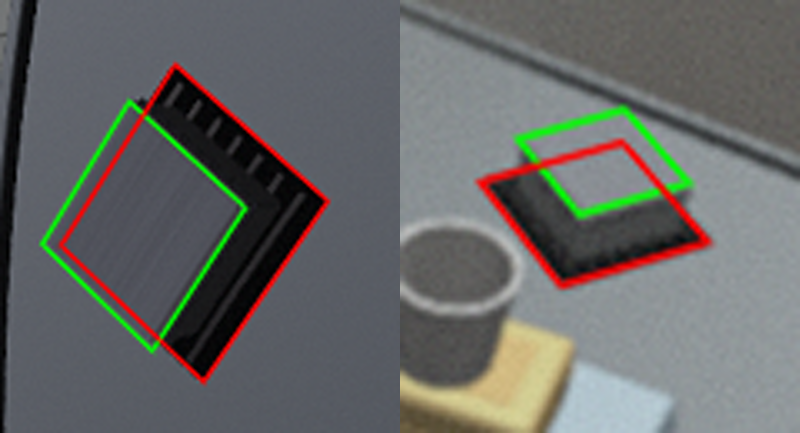

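The tin is upright and centred on the mat; the overlay outlines match in both views. The cup is at (644.2,57.8), the soap at (648.5,61) with yaw 10.2°. Next, grasp the cup.

Call:
move_arm --pt "0 0 0 0.014 -0.041 0 0.085" --pt "0 0 0 0.0275 -0.082 0.01 0.085" --pt "0 0 0 0.0275 -0.082 0.03 0.085" --pt "0 0 0 0.0275 -0.082 0.07 0.085" --pt "0 0 0 0.0275 -0.082 0.105 0.085" --pt "0 0 0 0.0275 -0.082 0.125 0.085" --pt "0 0 0 0.0275 -0.082 0.137 0.085" --pt "0 0 0 0.0275 -0.082 0.137 0.085" --pt "0 0 0 0.0275 -0.082 0.137 0.085" --grip_force 20

```text
clock: 14.7
position: [0.6451, 0.0568, 0.1697]
ee_rot: [0.765, -0.645, 0.0, -0.001]
ft_force: [0.4, 0.6, 0.0]
grip_width: 0.992
```

Call:
move_arm --pt "0 0 0 0 0 0 0.042" --pt "0 0 0 0 0 0 0.042" --pt "0 0 0 0 0 0 0.042" --pt "0 0 0 0 0 0 0.042" --pt "0 0 0 0 0 0 0.042" --pt "0 0 0 0 0 0 0.042"

```text
clock: 15.3
position: [0.6452, 0.0564, 0.1702]
ee_rot: [0.764, -0.645, 0.001, -0.001]
ft_force: [-0.9, 0.0, 5.8]
grip_width: 0.632
```

Call:
move_arm --pt "0 0 0 0 0 -0.01 0.042" --pt "0 0 0 0 0 -0.03 0.042" --pt "0 0 0 0 0 -0.06 0.042" --pt "0 0 0 0 0 -0.09 0.042" --pt "0 0 0 0 0 -0.1 0.042" --pt "0 0 0 0 0 -0.1 0.042" --pt "0 0 0 0 0 -0.1 0.042"

```text
clock: 16.0
position: [0.6442, 0.0563, 0.2676]
ee_rot: [0.764, -0.645, -0.0, 0.0]
ft_force: [-0.5, -0.3, -1.1]
grip_width: 0.629
```

```bash
python3 -c "
from h import *
to(.436,-.2175,.06)"
```

```text
t 16.0 pos [0.6442 0.0563 0.2676] jaw yaw -80.3 grip 0.629
shift [0.2348 0.2511 0.2079]
```

Call:
move_arm --pt "0 0 0 0.025 0.027 0 0.042" --pt "0 0 0 0.055 0.059 0 0.042" --pt "0 0 0 0.085 0.091 0 0.042" --pt "0 0 0 0.115 0.123 0 0.042" --pt "0 0 0 0.145 0.155 0 0.042" --pt "0 0 0 0.175 0.187 0.02 0.042" --pt "0 0 0 0.205 0.22 0.06 0.042" --pt "0 0 0 0.235 0.251 0.1 0.042" --pt "0 0 0 0.235 0.251 0.14 0.042" --pt "0 0 0 0.235 0.251 0.18 0.042"

```text
clock: 17.0
position: [0.434, -0.2193, 0.086]
ee_rot: [0.763, -0.646, -0.001, 0.0]
ft_force: [0.6, 0.3, -0.2]
grip_width: 0.633
```

Call:
move_arm --pt "0 0 0 0 0 0 0.042" --pt "0 0 0 0 0 0 0.042" --pt "0 0 0 0 0 0 0.042"

```text
clock: 17.3
position: [0.4382, -0.2177, 0.0906]
ee_rot: [0.765, -0.644, 0.001, -0.001]
ft_force: [0.4, -0.2, 0.1]
grip_width: 0.635
```

Run:
```python
from h import *
to(.436,-.2175,.018)
w=cams.camera('wrist')[:,:,::-1]
a=cams.camera('scene')[240:350,160:270,::-1];b=cams.camera('side')[280:390,290:400,::-1]
f=lambda i:cv2.resize(i,(400,400),interpolation=cv2.INTER_CUBIC)
cv2.imwrite('pics/g6.png',np.hstack([f(a),f(b)]))
```

```text
t 17.3 pos [ 0.4382 -0.2177  0.0906] jaw yaw -80.3 grip 0.635
shift [-0.0006  0.0023  0.0726]
```

View pics/g6.png

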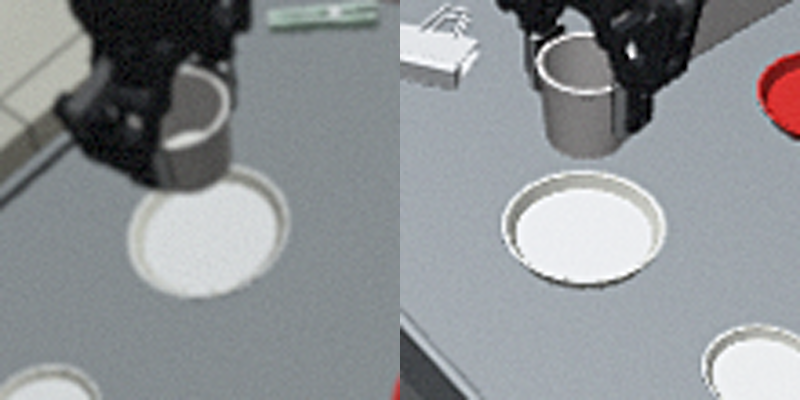

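The cup is held upright above the big white saucer. I'll lower it.

Call:
move_arm --pt "0 0 0 0 0.002 0.03 0.042" --pt "0 0 0 0 0.002 0.055 0.042" --pt "0 0 0 0 0.002 0.064 0.042" --pt "0 0 0 0 0.002 0.068 0.042" --pt "0 0 0 0 0.002 0.07 0.042" --pt "0 0 0 0 0.002 0.071 0.042" --pt "0 0 0 0 0.002 0.071 0.042" --pt "0 0 0 0 0.002 0.071 0.042"

```text
clock: 18.25
position: [0.4352, -0.2181, 0.0183]
ee_rot: [0.764, -0.645, 0.0, -0.0]
ft_force: [0.2, 0.5, 0.4]
grip_width: 0.633
```

Call:
move_arm --pt "0 0 0 0 0 0.001 0.042" --pt "0 0 0 0 0 0.002 0.042" --pt "0 0 0 0 0 0.002 0.042" --pt "0 0 0 0 0 0.002 0.042"

```text
clock: 18.65
position: [0.4357, -0.2182, 0.0176]
ee_rot: [0.764, -0.645, 0.001, -0.001]
ft_force: [-6.1, 4.1, 22.6]
grip_width: 0.632
```

Call:
move_arm --pt "0 0 0 0 0 -0.001 0.042" --pt "0 0 0 0 0 -0.001 0.085" --pt "0 0 0 0 0 -0.001 0.085" --pt "0 0 0 0 0 -0.001 0.085" --pt "0 0 0 0 0 -0.03 0.085" --pt "0 0 0 0 0 -0.07 0.085" --pt "0 0 0 0 0 -0.11 0.085" --pt "0 0 0 0 0 -0.15 0.085" --pt "0 0 0 0 0 -0.19 0.085" --pt "0 0 0 0 0 -0.22 0.085"

```text
clock: 19.65
position: [0.435, -0.2182, 0.2382]
ee_rot: [0.764, -0.645, 0.001, -0.001]
ft_force: [0.5, 0.4, -0.1]
grip_width: 0.993
```

```bash
python3 -c "
from h import *
to(.60,.061,.26)"
```

```text
t 19.65 pos [ 0.435  -0.2182  0.2382] jaw yaw -80.3 grip 0.993
shift [-0.2474 -0.2097 -0.0215]
```

Call:
move_arm --pt "0 0 0 -0.03 -0.026 -0.01 0.085" --pt "0 0 0 -0.062 -0.053 -0.02 0.085" --pt "0 0 0 -0.093 -0.079 -0.022 0.085" --pt "0 0 0 -0.124 -0.105 -0.022 0.085" --pt "0 0 0 -0.155 -0.131 -0.022 0.085" --pt "0 0 0 -0.186 -0.157 -0.022 0.085" --pt "0 0 0 -0.217 -0.184 -0.022 0.085" --pt "0 0 0 -0.247 -0.21 -0.022 0.085" --pt "0 0 0 -0.247 -0.21 -0.022 0.085" --pt "0 0 0 -0.247 -0.21 -0.022 0.085"

```text
clock: 20.65
position: [0.6001, 0.0616, 0.2568]
ee_rot: [0.765, -0.644, -0.0, 0.001]
ft_force: [-1.2, -0.3, 0.5]
grip_width: 0.996
```

Run:
```python
from h import *
p=cams.camera_params('wrist');I=cams.camera('wrist')[:,:,::-1].copy()
g=cv2.cvtColor(I,cv2.COLOR_BGR2HSV);h,s,v=[g[:,:,i] for i in range(3)]
M=((h>8)&(h<38)&(s>60)&(v>60)).astype(np.uint8); M=cv2.morphologyEx(M,cv2.MORPH_OPEN,np.ones((5,5)))
n,l,st,_=cv2.connectedComponentsWithStats(M); k=1+np.argsort(-st[1:,4])[:3]; print(st[k])
for i in k:
    c=max(cv2.findContours((l==i).astype(np.uint8),cv2.RETR_EXTERNAL,cv2.CHAIN_APPROX_NONE)[0],key=len)[:,0]
    print('soap',rect(onz(p,c,.150,True)))
to(.6485,.061,.122)
a=cams.camera('scene')[240:350,160:270,::-1]
cv2.imwrite('pics/g7.png',np.hstack([cv2.resize(I,(500,375)),cv2.resize(a,(300,375),interpolation=cv2.INTER_CUBIC)]))
```

```text
[[  280   109    96   129 12010]
 [  605   304    35   107  1897]
 [  637   458     3     5    15]]
soap (array([648.6,  60.8]), array([88. , 63.7]), 10.1)
soap (array([ 518.5, -302.9]), array([172. ,  54.9]), 38.3)
soap (array([ 334.3, -506.2]), array([22.8,  4.4]), 45.4)
t 20.7 pos [0.6    0.0603 0.2572] jaw yaw -80.3 grip 0.998
shift [ 0.0074 -0.048   0.1352]
```

View pics/g7.png

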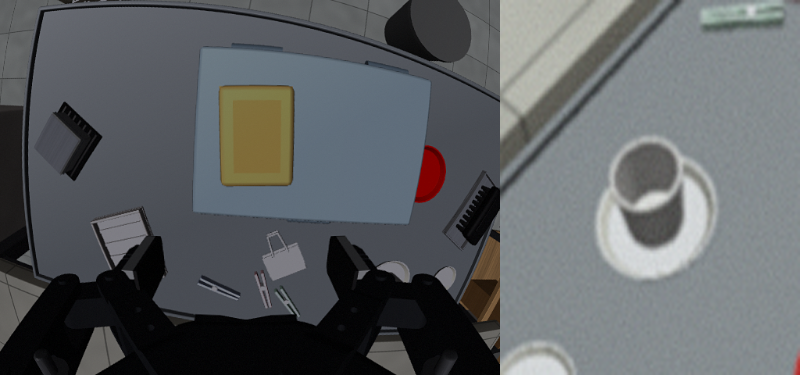

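The cup stands in the saucer; the soap is at (648.6,60.8). I'll grasp it high, so the fingers clear the dish rim.

Call:
move_arm --pt "0 0 0 0.0075 -0.048 0.02 0.085" --pt "0 0 0 0.0075 -0.048 0.05 0.085" --pt "0 0 0 0.0075 -0.048 0.09 0.085" --pt "0 0 0 0.0075 -0.048 0.115 0.085" --pt "0 0 0 0.0075 -0.048 0.125 0.085" --pt "0 0 0 0.0075 -0.048 0.125 0.085" --pt "0 0 0 0.0075 -0.048 0.125 0.085" --pt "0 0 0 0.0075 -0.048 0.125 0.085" --grip_force 50

```text
clock: 21.55
position: [0.6497, 0.0615, 0.1348]
ee_rot: [0.764, -0.645, 0.001, -0.001]
ft_force: [0.1, -0.4, 0.4]
grip_width: 0.996
```

Call:
move_arm --pt "0 0 0 0 0 0 0.052" --pt "0 0 0 0 0 0 0.052" --pt "0 0 0 0 0 0 0.052" --pt "0 0 0 0 0 0 0.052" --pt "0 0 0 0 0 0 0.052"

```text
clock: 22.05
position: [0.6494, 0.0616, 0.1341]
ee_rot: [0.764, -0.645, 0.001, -0.001]
ft_force: [-1.5, -0.4, 6.8]
grip_width: 0.733
```

Call:
move_arm --pt "0 0 0 0 0 -0.01 0.052" --pt "0 0 0 0 0 -0.03 0.052" --pt "0 0 0 0 0 -0.06 0.052" --pt "0 0 0 0 0 -0.09 0.052" --pt "0 0 0 0 0 -0.1 0.052" --pt "0 0 0 0 0 -0.1 0.052" --pt "0 0 0 0 0 -0.1 0.052"

```text
clock: 22.75
position: [0.6481, 0.0615, 0.2311]
ee_rot: [0.764, -0.645, -0.001, 0.001]
ft_force: [-0.2, 0.5, -3.2]
grip_width: 0.737
```

```bash
python3 -c "
from h import *
to(.435,.224,.12)"
```

```text
t 22.75 pos [0.6481 0.0615 0.2311] jaw yaw -80.3 grip 0.737
shift [-0.1961  0.1825  0.1115]
```

Call:
move_arm --pt "0 0 -1 -0.02 0.018 0 0.052" --pt "0 0 -3 -0.05 0.046 0 0.052" --pt "0 0 -5 -0.08 0.074 0 0.052" --pt "0 0 -7 -0.11 0.102 0 0.052" --pt "0 0 -9 -0.14 0.13 0 0.052" --pt "0 0 -11 -0.17 0.158 0.03 0.052" --pt "0 0 -13 -0.196 0.1825 0.06 0.052" --pt "0 0 -14 -0.196 0.1825 0.1 0.052" --pt "0 0 -14 -0.196 0.1825 0.13 0.052" --pt "0 0 -14 -0.196 0.1825 0.13 0.052"

```text
clock: 23.75
position: [0.4321, 0.222, 0.0976]
ee_rot: [0.837, -0.547, -0.002, 0.004]
ft_force: [0.2, -1.2, -2.4]
grip_width: 0.735
```

Call:
move_arm --pt "0 0 0 0 0 0 0.052" --pt "0 0 0 0 0 0 0.052" --pt "0 0 0 0 0 0 0.052"

```text
clock: 24.05
position: [0.4368, 0.2244, 0.1042]
ee_rot: [0.837, -0.547, 0.001, -0.001]
ft_force: [0.5, -0.8, -2.6]
grip_width: 0.733
```

Run:
```python
from h import *
to(.435,.224,.021)
p=cams.camera_params('wrist');w=cams.camera('wrist')[:,:,::-1].copy()
def box(im,p,C,yaw,L,Wd,z,f,col):
    a=np.radians(yaw); u=np.array([np.cos(a),np.sin(a)]);n=np.array([-u[1],u[0]])
    q=np.array([[*(np.array(C)+i*u*L/2+j*n*Wd/2),z] for i,j in((1,1),(1,-1),(-1,-1),(-1,1))]); 
    cv2.polylines(im,[np.round(proj(p,q,f)*16).astype(np.int32)],True,col,1,cv2.LINE_AA,4)
box(w,p,(.435,.224),23.6,.118,.092,.018,True,(0,0,255))
o=manip.get_obs()['position']; box(w,p,o[:2],23.6,.088,.064,o[2]+.022,True,(0,255,0))
a=cams.camera('side')[190:290,180:280,::-1]
cv2.imwrite('pics/g8.png',np.hstack([cv2.resize(w,(500,375)),cv2.resize(a,(300,375),interpolation=cv2.INTER_CUBIC)]))
```

```text
t 24.05 pos [0.4368 0.2244 0.1042] jaw yaw -66.3 grip 0.733
shift [-0.0003  0.002   0.0832]
```

View pics/g8.png

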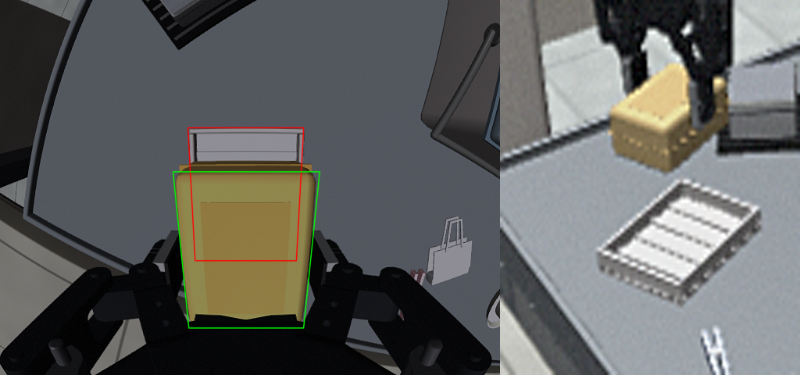

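The dish outline (red) and the held bar (green) agree, and the bar hangs level. I'll lower it in steps.

Call:
move_arm --pt "0 0 0 0 0.002 0.03 0.052" --pt "0 0 0 0 0.002 0.06 0.052" --pt "0 0 0 0 0.002 0.072 0.052" --pt "0 0 0 0 0.002 0.077 0.052" --pt "0 0 0 0 0.002 0.079 0.052" --pt "0 0 0 0 0.002 0.08 0.052" --pt "0 0 0 0 0.002 0.08 0.052" --pt "0 0 0 0 0.002 0.08 0.052"

```text
clock: 24.95
position: [0.4344, 0.2235, 0.0234]
ee_rot: [0.837, -0.547, 0.0, -0.001]
ft_force: [-0.6, -0.2, -2.2]
grip_width: 0.736
```

Run:
```python
from h import *
to(.435,.224,.021)
a=cams.camera('side')[190:290,180:280,::-1];b=cams.camera('scene')[140:230,285:375,::-1]
f=lambda i:cv2.resize(i,(400,400),interpolation=cv2.INTER_CUBIC)
cv2.imwrite('pics/g9.png',np.hstack([f(a),f(b)]))
```

```text
t 24.95 pos [0.4344 0.2235 0.0234] jaw yaw -66.3 grip 0.736
shift [-0.0003 -0.0007  0.0024]
```

View pics/g9.png

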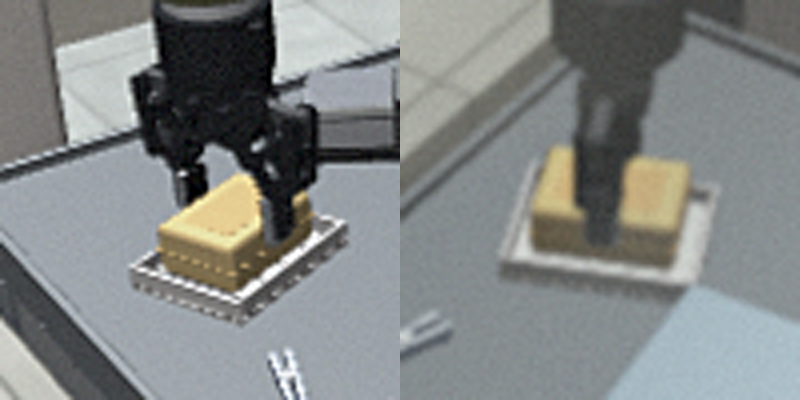

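The bar sits inside the rim with the fingers just above the wall. That was picture 16, the last, so the rest is checked by numbers.

Call:
move_arm --pt "0 0 0 0 0 0.0005 0.052" --pt "0 0 0 0 0 0.001 0.052" --pt "0 0 0 0 0 0.0015 0.052" --pt "0 0 0 0 0 0.0015 0.052" --pt "0 0 0 0 0 0.0015 0.052"

```text
clock: 25.55
position: [0.4339, 0.2232, 0.0211]
ee_rot: [0.837, -0.547, 0.0, 0.0]
ft_force: [0.4, -0.2, -2.9]
grip_width: 0.736
```

Call:
move_arm --pt "0 0 0 0 0 0.0005 0.052" --pt "0 0 0 0 0 0.001 0.052" --pt "0 0 0 0 0 0.0015 0.052" --pt "0 0 0 0 0 0.0015 0.052"

```text
clock: 25.95
position: [0.434, 0.2232, 0.021]
ee_rot: [0.837, -0.547, 0.0, 0.0]
ft_force: [-8.1, -4.5, 18.2]
grip_width: 0.735
```

Contact. I'll ease up 1 mm, open and lift away.

Call:
move_arm --pt "0 0 0 0 0 -0.001 0.052" --pt "0 0 0 0 0 -0.001 0.085" --pt "0 0 0 0 0 -0.001 0.085" --pt "0 0 0 0 0 -0.001 0.085" --pt "0 0 0 0 0 -0.03 0.085" --pt "0 0 0 0 0 -0.07 0.085" --pt "0 0 0 0 0 -0.11 0.085" --pt "0 0 0 0 0 -0.15 0.085" --pt "0 0 0 0 0 -0.19 0.085" --pt "0 0 0 0 0 -0.23 0.085"

```text
clock: 26.95
position: [0.4338, 0.2231, 0.2514]
ee_rot: [0.837, -0.547, 0.0, -0.0]
ft_force: [0.8, 1.3, -0.0]
grip_width: 0.999
```

```bash
python3 -c "
from h import *
to(.57,-.05,.33)"
```

```text
t 26.95 pos [0.4338 0.2231 0.2514] jaw yaw -66.3 grip 0.999
shift [ 0.3048 -0.015  -0.0785]
```

Call:
move_arm --pt "0 0 2 0.03 0 -0.01 0.085" --pt "0 0 4 0.07 -0.003 -0.03 0.085" --pt "0 0 7 0.11 -0.005 -0.05 0.085" --pt "0 0 10 0.15 -0.007 -0.07 0.085" --pt "0 0 13 0.19 -0.01 -0.08 0.085" --pt "0 0 16 0.23 -0.01 -0.09 0.085" --pt "0 0 20 0.26 -0.01 -0.09 0.085" --pt "0 0 23 0.29 -0.01 -0.09 0.085" --pt "0 0 23 0.29 -0.01 -0.09 0.085" --pt "0 0 23 0.29 -0.01 -0.09 0.085"

```text
clock: 27.95
position: [0.5596, -0.0384, 0.3388]
ee_rot: [0.711, -0.703, -0.001, 0.0]
ft_force: [0.2, -0.0, 0.8]
grip_width: 0.995
```

Run:
```python
from h import *
to(.57,-.05,.33)
P={n:cams.camera_params(n) for n in("wrist","scene","side")}; I={n:cams.camera(n)[:,:,::-1].copy() for n in P}
for n in I: cv2.imwrite(f'pics/{n}9.png',I[n])
for n in P:
    p=P[n];f=n=='wrist';g=cv2.cvtColor(I[n],cv2.COLOR_BGR2HSV);h,s,v=[g[:,:,i].astype(int) for i in range(3)]
    px=lambda x,y,z:tuple(int(round(q)) for q in proj(p,[(x,y,z)],f)[0])
    def m(name,mask,seed,zs,circ=False):
        if not(0<=seed[0]<640 and 0<=seed[1]<480): print(n,name,'out',seed);return
        c=blob(mask,seed)
        if c is None: print(n,name,'none',seed,g[seed[1],seed[0]]);return
        for z in zs:
            w=onz(p,c,z,f); print(n,name,seed,z,[np.round(q,1) for q in cv2.minEnclosingCircle((w*1000).astype(np.float32))] if circ else rect(w))
    ye=cv2.morphologyEx(((h>8)&(h<38)&(s>60)&(v>50)).astype(np.uint8),cv2.MORPH_OPEN,np.ones((3,3)))
    m('soap',ye,px(.435,.224,.043),(.037,.043))
    m('brush',v<50,px(.592,-.367,.048),(.043,.048))
    m('lid',(h>95)&(h<115)&(s>40)&(v>100),px(.653,-.004,.12),(.12,))
    m('tin',(s<45)&(v>70)&(v<190),px(.5905,.3395,.041),(.041,))
    m('cupfloor',(s<40)&(v>120),px(.436,-.2175,.007),(.007,),1)
    print(n,'exp cup rim',np.round(proj(p,[(.436,-.2175,.054)],f)[0],1),'r px',np.linalg.norm(proj(p,[(.436,-.2175,.054)],f)-proj(p,[(.4635,-.2175,.054)],f)))
```

```text
t 27.95 pos [ 0.5596 -0.0384  0.3388] jaw yaw -89.4 grip 0.995
shift [ 0.0117 -0.0102  0.0087]
wrist soap (127, 290) 0.037 (array([433.4, 226.2]), array([90.5, 64.7]), 23.9)
wrist soap (127, 290) 0.043 (array([436.1, 222.7]), array([89.2, 63.8]), 23.9)
wrist brush (556, 186) 0.043 (array([281.8, -87.3]), array([1921.7, 1020.2]), 89.6)
wrist brush (556, 186) 0.048 (array([285.8, -86.7]), array([1899.8, 1008.5]), 89.6)
wrist lid (280, 117) 0.12 (array([653.9,  -3.8]), array([168.2, 246.6]), 5.6)
wrist tin (50, 184) 0.041 (array([566. ,  -3.9]), array([794.6, 443.5]), 89.9)
wrist cupfloor none (439, 285) [130  13 117]
wrist exp cup rim [449.4 297.7] r px 19.624392567462746
scene soap (332, 182) 0.037 (array([437.8, 216.2]), array([87.5, 87.8]), 23.5)
scene soap (332, 182) 0.043 (array([441.6, 210.3]), array([86.8, 87.2]), 23.5)
scene brush (218, 391) 0.043 (array([ 599. , -368.7]), array([ 36.9, 112.5]), 65.7)
scene brush (218, 391) 0.048 (array([ 601.2, -369.8]), array([ 36.6, 111.7]), 65.7)
scene lid none (359, 252) [ 97  32 202]
scene tin (405, 182) 0.041 (array([271.7, 460.7]), array([2948.2, 2015.7]), 36.2)
scene cupfloor none (217, 304) [15  6 80]
scene exp cup rim [213.5 290.7] r px 11.612989549321927
side soap (238, 242) 0.037 (array([426.9, 204. ]), array([120.3,  92.8]), 23.5)
side soap (238, 242) 0.043 (array([422.7, 194.8]), array([119.2,  92. ]), 23.5)
side brush (447, 336) 0.043 (array([ 582.3, -381.1]), array([ 71.3, 117. ]), 65.9)
side brush (447, 336) 0.048 (array([ 577.6, -384.5]), array([ 70.7, 116.1]), 65.9)
side lid none (356, 225) [105  38 209]
side tin (266, 211) 0.041 (array([1795.9, 3769.9]), array([ 8321.7, 10573.8]), 44.8)
side cupfloor none (339, 343) [170   6 119]
side exp cup rim [339.1 325. ] r px 11.774732638931177
```

Soap, lid and bucket match. For the others I'll difference the fixed cameras against the first pictures and fit each known silhouette.

Run:
```python
from h import *
from scipy.optimize import minimize
def boxp(L,W,z0,z1): return np.array([(i*L/2,j*W/2,z) for i in(1,-1) for j in(1,-1) for z in(z0,z1)])
a=np.linspace(0,6.28,40); cup=np.r_[np.c_[.022*np.cos(a),.022*np.sin(a),0*a],np.c_[.0275*np.cos(a),.0275*np.sin(a),0*a+.05]]
br=np.r_[boxp(.108,.04,.024,.044),boxp(.094,.032,0,.024)]
O={'soap':(boxp(.086,.062,.002,.035),(.435,.224,.007),23.6),'brush':(br,(.592,-.367,.003),-24,),'cup':(cup,(.436,-.2175,.004),0),'tin':(boxp(.066,.066,0,.036),(.5903,.3393,.005),57.7)}
for n in("scene","side"):
    p=cams.camera_params(n); A,B=cv2.imread(f'pics/{n}1.png'),cv2.imread(f'pics/{n}9.png')
    D=cv2.morphologyEx((cv2.absdiff(A,B).max(2)>22).astype(np.uint8),cv2.MORPH_CLOSE,np.ones((3,3)))
    for k,(V,c,yaw) in O.items():
        X0=R.from_euler('z',yaw,degrees=True).apply(V)
        u=proj(p,X0+c); lo=np.maximum(u.min(0)-10,0).astype(int); hi=(u.max(0)+10).astype(int); s=4
        T=cv2.resize(D[lo[1]:hi[1],lo[0]:hi[0]],None,fx=s,fy=s,interpolation=cv2.INTER_NEAREST)
        def iou(q):
            U=proj(p,X0+np.array(c)+np.r_[q,0]/1000); m=np.zeros_like(T)
            parts=[U] if k!='brush' else [U[:8],U[8:]]
            for w in parts: cv2.fillConvexPoly(m,cv2.convexHull(((w-lo+.5)*s).astype(np.int32)),1)
            return -(m&T).sum()/(m|T).sum()
        G=[(iou((dx,dy)),dx,dy) for dx in range(-14,15,2) for dy in range(-14,15,2)]
        print(n,k,'IoU@expected',round(-iou((0,0)),2),'best',min(G))
```

```text
scene soap IoU@expected -890372819466625.0 best (np.float64(771959494212819.8), 14, 14)
scene brush IoU@expected -707042701177061.2 best (np.float64(489070048086047.5), -14, -14)
scene cup IoU@expected -1518125592437621.5 best (np.float64(1096454117552873.6), 14, 14)
scene tin IoU@expected -1162072828128357.2 best (np.float64(1040484182622231.6), 14, 14)
side soap IoU@expected -1294690066936379.8 best (np.float64(1072921774775172.6), -14, 14)
side brush IoU@expected -721336725206644.8 best (np.float64(594404333109155.6), -14, 14)
side cup IoU@expected -1444424404800684.2 best (np.float64(1039428865369332.6), -14, 14)
side tin IoU@expected -2306419614117222.5 best (np.float64(1970805990780934.5), -14, 14)<stdin>:18: RuntimeWarning: overflow encountered in scalar negative
```

Unsigned overflow in the negation; fixing that.

Run:
```python
from h import *
def boxp(L,W,z0,z1): return np.array([(i*L/2,j*W/2,z) for i in(1,-1) for j in(1,-1) for z in(z0,z1)])
a=np.linspace(0,6.28,40); cup=np.r_[np.c_[.022*np.cos(a),.022*np.sin(a),0*a],np.c_[.0275*np.cos(a),.0275*np.sin(a),0*a+.05]]
br=np.r_[boxp(.108,.04,.024,.044),boxp(.094,.032,0,.024)]
O={'soap':(boxp(.086,.062,.002,.035),(.435,.224,.007),23.6),'brush':(br,(.592,-.367,.003),-24,),'cup':(cup,(.436,-.2175,.004),0),'tin':(boxp(.066,.066,0,.036),(.5903,.3393,.005),57.7)}
TOT={}
for n in("scene","side"):
    p=cams.camera_params(n); A,B=cv2.imread(f'pics/{n}1.png'),cv2.imread(f'pics/{n}9.png')
    D=cv2.morphologyEx((cv2.absdiff(A,B).max(2)>22).astype(np.uint8),cv2.MORPH_CLOSE,np.ones((3,3)))
    for k,(V,c,yaw) in O.items():
        X0=R.from_euler('z',yaw,degrees=True).apply(V)
        u=proj(p,X0+c); lo=np.maximum(u.min(0)-10,0).astype(int); hi=(u.max(0)+10).astype(int); s=4
        T=cv2.resize(D[lo[1]:hi[1],lo[0]:hi[0]],None,fx=s,fy=s,interpolation=cv2.INTER_NEAREST)
        def iou(q):
            U=proj(p,X0+np.array(c)+np.r_[q,0]/1000); m=np.zeros_like(T)
            for w in ([U] if k!='brush' else [U[:8],U[8:]]): cv2.fillConvexPoly(m,cv2.convexHull(((w-lo+.5)*s).astype(np.int32)),1)
            return float((m&T).sum())/float((m|T).sum())
        G={(dx,dy):iou((dx,dy)) for dx in range(-14,15,2) for dy in range(-14,15,2)}
        b=max(G,key=G.get); print(n,k,'IoU@exp',round(G[0,0],2),'best',b,round(G[b],2))
        for q in G: TOT.setdefault(k,{}).setdefault(q,[]).append(G[q])
for k in TOT: b=max(TOT[k],key=lambda q:sum(TOT[k][q])); print('joint',k,b,np.round(TOT[k][b],2))
```

```text
scene soap IoU@exp 0.65 best (-2, 0) 0.65
scene brush IoU@exp 0.89 best (4, 0) 0.95
scene cup IoU@exp 0.93 best (0, 0) 0.93
scene tin IoU@exp 0.55 best (2, 2) 0.55
side soap IoU@exp 0.85 best (-2, -6) 0.89
side brush IoU@exp 0.9 best (2, -2) 0.92
side cup IoU@exp 0.92 best (0, -2) 0.95
side tin IoU@exp 0.62 best (0, -4) 0.64
joint soap (-2, -4) [0.64 0.89]
joint brush (2, 0) [0.94 0.9 ]
joint cup (0, -2) [0.91 0.95]
joint tin (2, 0) [0.55 0.64]
```

All four fit within about 4 mm of their homes, and the arm is clear. Handing in.

```bash
python3 -c "
from workcell import manip
print(manip.get_obs()['clock'],manip.hand_in())"
```

```text
the job is handed in; nothing more can be done
28.1 None
```

I took both stacks apart, put all four things in their places, and handed the job in at 28 s on the robot's clock with the arm clear of everything. `hand_in()` gave no verdict.

- **Brush:** it stands bristles down in the tray. The last fit of its outline puts it about 2 mm off centre, in both fixed cameras. I let it go about 4 mm above the floor, and the picture afterwards showed it upright.
- **Tin:** it is square on the middle of the mat. The overlay picture taken just after placing matched in two views. The last silhouette fit was poor (overlap 0.55–0.64) because its grey blends into the deck, but it also gave about 2 mm.
- **Cup:** it stands in the larger white saucer, about 2 mm off centre. Contact briefly reached 23 N on lowering, and I eased off before letting go.
- **Soap bar:** it lies in the dish, 2–4 mm off centre and turned to match it. The final wrist view gave the lower figure and the side camera the higher. The scene-camera fit was weak (overlap 0.65). I saw its final pose only as numbers, since my 16 pictures were used up.
- **Bucket:** its lid reads within 1 mm of where it was at the start.

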